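# Load, clamp and start a cap blow-off fixture

### The job

The air blow-off fixture was left running and clamped: turn its selector knob back to the off mark (the small open ring), then swing the clamp collar fully open. Press every valve cap that lies on the work board, as it lies with its holed face up, fully home and flush into a nest of its own, and turn the collar back to its locked stop so that its arms stand over the nests. Only then set the selector to the two-dot mark, and leave the oil bottle and the screw jar where they stand.

Things in the scene. Friction and masses are not known exactly. Their poses are not given: they have to be found in the camera images.
- fixture: blow-off fixture, bolted down: steel nest plate 232 x 232 mm, flat top 38 mm above the bench; origin on the bench below the plate's centre (the collar's axis), z up. Five nests in a circle 78 mm from the axis: nest_0 on the +x side, the others each 72 degrees counterclockwise (from above) of the one before. On its +y side a grey valve block (top 46 mm above the bench) carries the selector knob
- nest_0 (a point): centre of the nest's mouth, level with the plate's top, z up: round recess 51 mm across, a loose fit for a cap. The knock-out pad in it is stiff and stays where it is pushed: a cap just laid in sits 7 mm deep and 6 mm proud; about 4 N push it 6 mm down to the stop, flush
- nest_1 (a point): centre of the nest's mouth, level with the plate's top, z up: round recess 51 mm across, a loose fit for a cap. Pad as in nest 0. No finger slots: hold a cap by its upper 5 mm to lay it in, let go, then press on its middle with the closed fingers
- nest_2 (a point): centre of the nest's mouth, level with the plate's top, z up: round recess 51 mm across, a loose fit for a cap. Pad as in nest 0. To lay a cap in, put the fingers to either side across the line from the collar's axis to the nest; along that line they would meet the collar
- nest_3 (a point): centre of the nest's mouth, level with the plate's top, z up: round recess 51 mm across, a loose fit for a cap. Pad as in nest 0. Once a cap has been pressed in, that pad stays down, so a cap laid there again drops to flush by itself
- collar (a joint): captive clamp collar amid the plate: 5 steel arms, reach 67 mm, 3 to 10 mm above the plate. 0 = open, arms midway between the nests; grows clockwise from above to the locked stop at 0.628 (36 degrees), arms over the nests' inner rims. About 0.12 N m of friction, stays where left; a cap over 3 mm proud blocks it
- collar_grip (a point): on the collar's axis, 68 mm above the bench: black upright bar on the collar, 60 mm long, 15 mm thick, from 51 to 77 mm above the bench; the point's x axis runs along the bar and turns with it, z up; with the collar open it is the fixture's x axis. Below it a round hub 54 mm across ends 52 mm and the steel arms end 48 mm above the bench
- nest_4 (a point): centre of the nest's mouth, level with the plate's top, z up: round recess 51 mm across, a loose fit for a cap. Pad as in nest 0
- selector (a joint): detented selector knob with four click stops 0.5 rad apart: 0 = off (open ring), 0.5 = one dot, 1.0 = two dots, 1.5 = three dots; grows clockwise seen from above; end stops at 0 and 1.5. Takes up to about 0.2 N m; let go between two stops it snaps to the nearer one
- selector_grip (a point): on the selector's axis, 71 mm above the bench: black pointer bar 40 x 14 mm, from 55 to 80 mm above the bench, on a round skirt 42 mm across. The point turns with the knob, z up; at off its x axis is the fixture's x axis. The bar lies 0.75 rad (counterclockwise from above) from the point's x axis, its white pointer end at 0.75 + pi
- board: brown work board 309 x 229 mm, 6 mm thick, lying fixed on the bench; origin: centre of its underside, x axis along the long side
- cap_a: valve cap of the batch: grey metal disc 48 mm across, 13 mm high, closed face with six small holes up, 0.04 kg; origin: centre of its underside, z up; yaw is of no matter. Three to five lie apart on the work board; the caps strewn on the bench farther back are not part of the batch. Grip it across its sides
- cap_b: valve cap of the batch: grey metal disc 48 mm across, 13 mm high, closed face with six small holes up, 0.04 kg; origin: centre of its underside, z up; yaw is of no matter. Three to five lie apart on the work board; the caps strewn on the bench farther back are not part of the batch. Grip it across its sides
- cap_c: valve cap of the batch: grey metal disc 48 mm across, 13 mm high, closed face with six small holes up, 0.04 kg; origin: centre of its underside, z up; yaw is of no matter. Three to five lie apart on the work board; the caps strewn on the bench farther back are not part of the batch. Grip it across its sides
- cap_d: valve cap of the batch: grey metal disc 48 mm across, 13 mm high, closed face with six small holes up, 0.04 kg; origin: centre of its underside, z up; yaw is of no matter. Three to five lie apart on the work board; the caps strewn on the bench farther back are not part of the batch. Grip it across its sides
- cap_e: valve cap of the batch: grey metal disc 48 mm across, 13 mm high, closed face with six small holes up, 0.04 kg; origin: centre of its underside, z up; yaw is of no matter. Three to five lie apart on the work board; the caps strewn on the bench farther back are not part of the batch. Grip it across its sides
- oil_bottle: oil bottle 45 mm across, 158 mm tall, standing behind the work; origin: centre of its underside; to be left alone
- screw_jar: screw-top jar 58 mm across, 75 mm tall, standing behind the fixture; origin: centre of its underside; to be left alone
Mind the look-alikes: they are no part of the job. Leave any brown look-alike of the cap_d alone. What is shaped like the cap_b but green is not meant.

How it is judged:
On the way, in this order (a step that is already met when the one before it is completed fails the run):
1. the selector is at off (value of joint selector below 0.12 rad), for 0.2 s.
2. the clamp collar is open (value of joint collar below 0.09 rad and value of joint selector below 0.12 rad), for 0.2 s.
3. every cap is home in a nest, flush, with the collar still open and the air off (all of step 2 and ((horizontal distance between cap_a and nest_0 below 0.005 m and z of cap_a in the frame of nest_0 below -0.011 m) or (horizontal distance between cap_a and nest_1 below 0.005 m and z of cap_a in the frame of nest_1 below -0.011 m) or (horizontal distance between cap_a and nest_2 below 0.005 m and z of cap_a in the frame of nest_2 below -0.011 m) or (horizontal distance between cap_a and nest_3 below 0.005 m and z of cap_a in the frame of nest_3 below -0.011 m) or (horizontal distance between cap_a and nest_4 below 0.005 m and z of cap_a in the frame of nest_4 below -0.011 m)) and ((horizontal distance between cap_b and nest_0 below 0.005 m and z of cap_b in the frame of nest_0 below -0.011 m) or (horizontal distance between cap_b and nest_1 below 0.005 m and z of cap_b in the frame of nest_1 below -0.011 m) or (horizontal distance between cap_b and nest_2 below 0.005 m and z of cap_b in the frame of nest_2 below -0.011 m) or (horizontal distance between cap_b and nest_3 below 0.005 m and z of cap_b in the frame of nest_3 below -0.011 m) or (horizontal distance between cap_b and nest_4 below 0.005 m and z of cap_b in the frame of nest_4 below -0.011 m)) and ((horizontal distance between cap_c and nest_0 below 0.005 m and z of cap_c in the frame of nest_0 below -0.011 m) or (horizontal distance between cap_c and nest_1 below 0.005 m and z of cap_c in the frame of nest_1 below -0.011 m) or (horizontal distance between cap_c and nest_2 below 0.005 m and z of cap_c in the frame of nest_2 below -0.011 m) or (horizontal distance between cap_c and nest_3 below 0.005 m and z of cap_c in the frame of nest_3 below -0.011 m) or (horizontal distance between cap_c and nest_4 below 0.005 m and z of cap_c in the frame of nest_4 below -0.011 m)) and ((horizontal distance between cap_d and nest_0 below 0.005 m and z of cap_d in the frame of nest_0 below -0.011 m) or (horizontal distance between cap_d and nest_1 below 0.005 m and z of cap_d in the frame of nest_1 below -0.011 m) or (horizontal distance between cap_d and nest_2 below 0.005 m and z of cap_d in the frame of nest_2 below -0.011 m) or (horizontal distance between cap_d and nest_3 below 0.005 m and z of cap_d in the frame of nest_3 below -0.011 m) or (horizontal distance between cap_d and nest_4 below 0.005 m and z of cap_d in the frame of nest_4 below -0.011 m)) and ((horizontal distance between cap_e and nest_0 below 0.005 m and z of cap_e in the frame of nest_0 below -0.011 m) or (horizontal distance between cap_e and nest_1 below 0.005 m and z of cap_e in the frame of nest_1 below -0.011 m) or (horizontal distance between cap_e and nest_2 below 0.005 m and z of cap_e in the frame of nest_2 below -0.011 m) or (horizontal distance between cap_e and nest_3 below 0.005 m and z of cap_e in the frame of nest_3 below -0.011 m) or (horizontal distance between cap_e and nest_4 below 0.005 m and z of cap_e in the frame of nest_4 below -0.011 m))), for 0.2 s.
4. the collar is turned to its locked stop over the caps, with the air still off (value of joint collar above 0.56 rad and value of joint selector below 0.12 rad), for 0.2 s.
At the end, for the whole second after the job is handed in: every cap of the batch lies in a nest of its own, within 5 mm of its centre, and flush within 2 mm, at rest; the collar is at its locked stop (above 0.56 rad) and the selector at the two-dot stop (1.0 within 0.12 rad) (((horizontal distance between cap_a and nest_0 below 0.005 m and z of cap_a in the frame of nest_0 below -0.011 m) or (horizontal distance between cap_a and nest_1 below 0.005 m and z of cap_a in the frame of nest_1 below -0.011 m) or (horizontal distance between cap_a and nest_2 below 0.005 m and z of cap_a in the frame of nest_2 below -0.011 m) or (horizontal distance between cap_a and nest_3 below 0.005 m and z of cap_a in the frame of nest_3 below -0.011 m) or (horizontal distance between cap_a and nest_4 below 0.005 m and z of cap_a in the frame of nest_4 below -0.011 m)) and ((horizontal distance between cap_b and nest_0 below 0.005 m and z of cap_b in the frame of nest_0 below -0.011 m) or (horizontal distance between cap_b and nest_1 below 0.005 m and z of cap_b in the frame of nest_1 below -0.011 m) or (horizontal distance between cap_b and nest_2 below 0.005 m and z of cap_b in the frame of nest_2 below -0.011 m) or (horizontal distance between cap_b and nest_3 below 0.005 m and z of cap_b in the frame of nest_3 below -0.011 m) or (horizontal distance between cap_b and nest_4 below 0.005 m and z of cap_b in the frame of nest_4 below -0.011 m)) and ((horizontal distance between cap_c and nest_0 below 0.005 m and z of cap_c in the frame of nest_0 below -0.011 m) or (horizontal distance between cap_c and nest_1 below 0.005 m and z of cap_c in the frame of nest_1 below -0.011 m) or (horizontal distance between cap_c and nest_2 below 0.005 m and z of cap_c in the frame of nest_2 below -0.011 m) or (horizontal distance between cap_c and nest_3 below 0.005 m and z of cap_c in the frame of nest_3 below -0.011 m) or (horizontal distance between cap_c and nest_4 below 0.005 m and z of cap_c in the frame of nest_4 below -0.011 m)) and ((horizontal distance between cap_d and nest_0 below 0.005 m and z of cap_d in the frame of nest_0 below -0.011 m) or (horizontal distance between cap_d and nest_1 below 0.005 m and z of cap_d in the frame of nest_1 below -0.011 m) or (horizontal distance between cap_d and nest_2 below 0.005 m and z of cap_d in the frame of nest_2 below -0.011 m) or (horizontal distance between cap_d and nest_3 below 0.005 m and z of cap_d in the frame of nest_3 below -0.011 m) or (horizontal distance between cap_d and nest_4 below 0.005 m and z of cap_d in the frame of nest_4 below -0.011 m)) and ((horizontal distance between cap_e and nest_0 below 0.005 m and z of cap_e in the frame of nest_0 below -0.011 m) or (horizontal distance between cap_e and nest_1 below 0.005 m and z of cap_e in the frame of nest_1 below -0.011 m) or (horizontal distance between cap_e and nest_2 below 0.005 m and z of cap_e in the frame of nest_2 below -0.011 m) or (horizontal distance between cap_e and nest_3 below 0.005 m and z of cap_e in the frame of nest_3 below -0.011 m) or (horizontal distance between cap_e and nest_4 below 0.005 m and z of cap_e in the frame of nest_4 below -0.011 m)) and linear speed of each of cap_a, cap_b, cap_c, cap_d, cap_e below 0.02 m/s and value of joint collar above 0.56 rad and value of joint selector between 0.88 and 1.12 rad); the robot touches nothing.
It fails at once if the oil bottle or the screw jar was moved by more than 25 mm (distance of any of oil_bottle, screw_jar from where it was at the start of the episode above 0.025 m).
It fails at once if the air was on (selector beyond the off stop) while the collar was open (value of joint selector above 0.3 rad and value of joint collar below 0.4 rad).
Of cap_a, cap_b, cap_c, cap_d, cap_e only 3 to 5 are there at a start; the rules pass over those that are not, and their reading is None.
At some moment in a run one of cap_a, cap_b, cap_c, cap_d, cap_e may be knocked a few centimetres aside while the robot is not near it.
Once in a run the grip may slacken for a moment while it holds something.
It also fails if it takes over 210 s, if anything falls off the work surface, if the arm or the gripper's body presses on something with over 40 N, if the wrist force passes 120 N, or if a joint passes its speed limit or range.

### The arm

A 6-joint arm with a two-finger parallel gripper is mounted at the origin on a cart in front of the work surface, level with it; the furniture and walls round the work are solid. World frame = base frame: x ahead of the robot, y to its left, z up, the work surface at z = 0. Lengths are in m, angles in rad, forces in N, time in s.
With the tool pointing down it reaches from about 0.35 to 0.975 m from the base axis. Payload 4.9 kg.
Tool frame: the origin (TCP) lies at the very end of the fingers, on their centre line; the grasp point (between the pads) lies 19 mm behind it; x points along the fingers, y is the direction in which the jaws open and shut, and the axes are right-handed (so a half turn about x gives the same grasp; the last joint's range is limited). The gripper opens to 85 mm and grips with 20 to 120 N. Pads are 22 mm wide; open, the fingers measure 114 mm over their backs; the gripper's body (76 mm by 85 mm) begins 54 mm behind the grasp point. The pads swing forward as they close: fully open they stand 13 mm farther back than shut.
Start: joints at [-1.288, 0.053, 1.613, -0, 1.476, -0.119], TCP at [0.244, -0.575, 0.231] pointing down, gripper open.
Joint ranges: [-3.01, 3.01], [-1.01, 2.22], [0.06, 2.58], [-1.02, 4.17], [0.09, 2.62], [-3.14, 3.14]. Speed limits (rad/s): [2.57, 2.57, 3.14, 3.14, 3.14, 3.14].

### API

Orientations are given as a unit quaternion [w, x, y, z].
In Python, from plant import manip gives the robot as it stands.
- The arm moves only by the tool play_rows, never from a script. Its argument "plan" is a list of rows, each a list of 5 numbers: the shift along the tool's x, y, z in mm, then the turn about the tool's x in rad, then the closure, from -1 (fully open) to 1 (shut). A call has 1 to 8 rows; each row is the pose to reach, as a shift and turn from the pose commanded when the call began, along the tool's axes at that moment; what a row does not reach only later rows make up. A row lasts 1/8 s, in which the tool goes at most 62.5 mm and 10.7 degrees, less where a joint would pass 70% of its speed; a pose out of reach is approached as far as the arm can. A call with a gripper value outside its range is refused whole. The fingers move at their own pace and stop on an object; the grip force is fixed at half the most. Time passes only in rows, so rows that repeat a pose let the fingers close. It gives the time, the measured TCP pose, the force and the opening at its end, in the units of the state.
- manip.state(): the state, without advancing time (a new reading comes with each control period).
- manip.grab_frame(name): name is "scene" or "top"; returns a dict with "img" (384x512x3 uint8, red, green, blue), "range_z" (384x512 float32, m along the optical axis (not along the pixel's ray), 0 where there is no reading), "fx", "fy", "cx", "cy" (pixels), "origin" and "rotation" of the camera in the world. Camera axes: x right, y up, looking along -z (the intrinsics and any distortion apply to the point x, -y, -z); pixel columns grow to the right and rows downward; lengths in m; the calibration is good to about 2 mm. A picture is of the moment at which its call begins.
- manip.job_done(): hands the job in, once; it reports no verdict.
The state is a dict: "time": time; "joint_pos": joint angles; "joint_vel": joint speeds; "joint_efforts": joint torques, N m; "tool_pos": TCP position; "tool_rot": TCP orientation; "contact_force": force on the tool from outside, world axes, zero at the start; "ft_torque": the same for the moment, N m; "gripper_width": opening from 0.0 (shut) to 1.0 (fully open).
Only numpy, scipy, OpenCV 4.12 (cv2) and the standard library are available. Lean on these libraries where they do the work, as an engineer would, in place of code of your own. Each camera call takes 0.05 s, during which the arm holds its last target. There are 200 camera calls.

## Working session

There is one attempt and no reset: what is moved stays moved. The work goes in short steps, Python scripts to look and compute and a tool call to move; the robot and the scene stay as the last step left them, time stands still between calls to the robot, and variables do not carry over. Pictures are saved under pics/ and viewed, about 12 in all and at most 16, crops included, and the job is handed in when it is done.

Besides the shell and the picture viewer there is one more tool, called after ">>>" by a JSON object that holds its "op" and its "data", one argument or row to a line. play_rows: Moves the arm, as the interface text tells. Its arguments: {"type":"object","properties":{"plan":{"type":"array"}},"required":["plan"]}

```bash
ls; mkdir -p pics; cat > h.py <<'E'
import numpy as np, cv2
from plant import manip
def grab(n):
    f=manip.grab_frame(n); return f
def ray(f,u,v):
    d=np.array([(u-f['cx'])/f['fx'],-(v-f['cy'])/f['fy'],-1.0]); return np.array(f['rotation'])@d
def plane(f,u,v,z):
    d=ray(f,u,v); o=np.array(f['origin']); return o+d*(z-o[2])/d[2]
def depthpt(f,u,v):
    return np.array(f['origin'])+ray(f,u,v)*f['range_z'][int(round(v)),int(round(u))]
def proj(f,p):
    q=np.array(f['rotation']).T@(np.array(p)-f['origin']); return f['cx']+f['fx']*q[0]/-q[2], f['cy']-f['fy']*q[1]/-q[2]
def save(n,img,s=1.5): cv2.imwrite('pics/'+n,cv2.resize(img[:,:,::-1],None,fx=s,fy=s,interpolation=cv2.INTER_CUBIC))
E
python3 - <<'E'
from h import *
import pickle
for n in('scene','top'):
    f=grab(n); pickle.dump(f,open(n+'.pkl','wb')); save(n+'0.png',f['img'])
    print(n,[ (k,f[k]) for k in f if k not in('img','range_z')])
print(manip.state())
E
```

```text
pics
scene [('fx', 427.9878638611), ('fy', 427.9878638611), ('cx', 255.51537690693385), ('cy', 184.0015736113508), ('origin', array([ 0.12934152, -0.91386928,  1.30398521])), ('rotation', array([ 0.91344526,  0.31860661, -0.07860329, -0.24068468]))]
top [('fx', 435.8206911169325), ('fy', 435.8206911169325), ('cx', 263.18297346834726), ('cy', 191.5689172531022), ('origin', array([ 0.53946985, -0.02217471,  1.40179552])), ('rotation', array([ 0.71197929,  0.017703  , -0.02060066, -0.70167493]))]
{'time': 0.1, 'joint_pos': array([-1.28796723e+00,  5.32512014e-02,  1.61417357e+00, -1.59403527e-05,
        1.47600417e+00, -1.19013404e-01]), 'joint_vel': array([ 0.00057521, -0.00315408, -0.00275657, -0.00139395,  0.0003972 ,
       -0.00013294]), 'joint_efforts': array([ 3.98727625e-04, -3.94900596e+01, -3.71364856e+01, -2.57010959e-05,
        3.89219524e-03, -1.31376203e-05]), 'tool_pos': array([ 0.24427449, -0.57466533,  0.23020046]), 'tool_rot': array([-0.14047269, -0.6928229 , -0.14176587,  0.69294032]), 'contact_force': array([-0.3885093 ,  0.1857292 , -0.13653386]), 'ft_torque': array([ 0.00855479,  0.03825052, -0.01052196]), 'gripper_width': 1.0001500163892312}
```

View pics/top0.png

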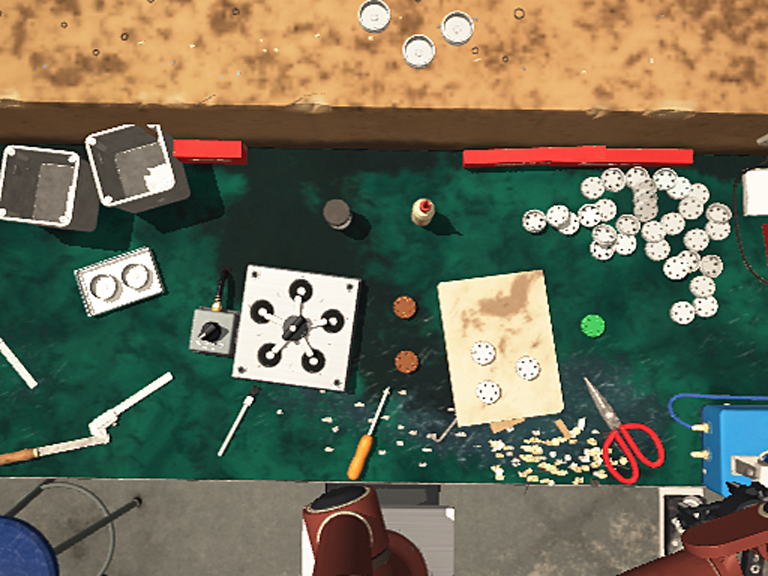

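View pics/scene0.png

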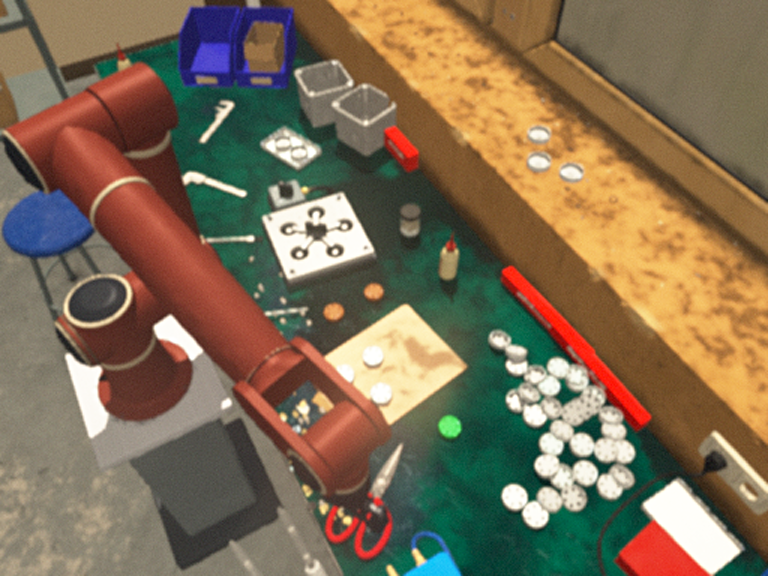

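The top picture shows three grey holed caps on the board at about (483,352), (488,392) and (528,368). Two brown look-alikes at (404,307) and (406,361) and a green one at (593,325) lie off the board. The fixture is at (298,327) and the knob at (211,331). Next I measure these.

```bash
cat >> h.py <<'E'
from scipy.spatial.transform import Rotation as R
def grab(n):
    f=dict(manip.grab_frame(n)); r=np.array(f['rotation']).ravel()
    if r.size==4: f['rotation']=R.from_quat(r[[1,2,3,0]]).as_matrix()
    return f
E
python3 - <<'E'
from h import *
import pickle
f=grab('top'); pickle.dump(f,open('top.pkl','wb'))
img=f['img']; g=cv2.cvtColor(img,cv2.COLOR_RGB2GRAY); hsv=cv2.cvtColor(img,cv2.COLOR_RGB2HSV)
# bright unsaturated
m=((hsv[...,1]<45)&(hsv[...,2]>120)).astype(np.uint8)*255
c,_=cv2.findContours(m,cv2.RETR_EXTERNAL,cv2.CHAIN_APPROX_NONE)
for k in c:
    a=cv2.contourArea(k)
    if a>80:
        (u,v),r=cv2.minEnclosingCircle(k)
        if u<150*1 or v<130 or v>300: continue
        print('blob',round(u,1),round(v,1),round(r,1),a,plane(f,u,v,0.019).round(4) if a<600 else (cv2.minAreaRect(k),plane(f,*cv2.minAreaRect(k)[0],0.038)))
# dark blobs within fixture
m=(hsv[...,2]<75).astype(np.uint8)*255
for name,(x0,y0,x1,y1) in {'fix':(160,178,242,258)}.items():
    c,h=cv2.findContours(m[y0:y1,x0:x1],cv2.RETR_EXTERNAL,cv2.CHAIN_APPROX_NONE)
    for k in c:
        if cv2.contourArea(k)>10:
            (u,v),r=cv2.minEnclosingCircle(k); print('dark',u+x0,v+y0,r,cv2.contourArea(k))
cr=lambda x0,y0,x1,y1,s:cv2.resize(img[y0:y1,x0:x1],None,fx=s,fy=s,interpolation=cv2.INTER_CUBIC)
a=cr(120,170,250,265,6); b=cr(285,175,385,290,5)
save('fix.png',a,1)
save('board.png',b,1)
E
```

```text
blob 325.4 259.6 8.8 163.0 [ 0.4027 -0.2265  0.019 ]
blob 351.0 244.8 7.7 158.5 [ 0.4501 -0.3072  0.019 ]
blob 321.4 234.4 7.8 160.0 [ 0.4816 -0.2133  0.019 ]
blob 196.5 218.5 52.9 5502.0 (((196.42794799804688, 218.29039001464844), (76.12628936767578, 75.26724243164062), 7.594643592834473), array([0.52688283, 0.17990815, 0.038     ]))
blob 467.0 175.5 41.9 1414.5 (((462.51483154296875, 174.78237915039062), (39.81360626220703, 82.43154907226562), 9.090277671813965), array([ 0.67558545, -0.65368669,  0.038     ]))
blob 410.0 138.5 62.9 3463.0 (((410.0, 141.5), (61.0, 124.0), 90.0), array([ 0.77863271, -0.48859275,  0.038     ]))
dark 180.0 254.5 20.155742645263672 23.0
dark 208.5 240.21428680419922 7.635277271270752 136.0
dark 179.19811248779297 236.08490753173828 7.618924617767334 97.0
dark 195.61538314819336 218.38461685180664 9.461953163146973 100.0
dark 221.25 213.75 7.754131317138672 140.0
dark 174.0 207.4285717010498 7.693192958831787 100.5
dark 200.10274124145508 193.48630142211914 7.5671820640563965 134.5
dark 212.5 216.1582260131836 47.626773834228516 585.5
dark 162.0 191.0 13.153046607971191 47.0
```

View pics/fix.png

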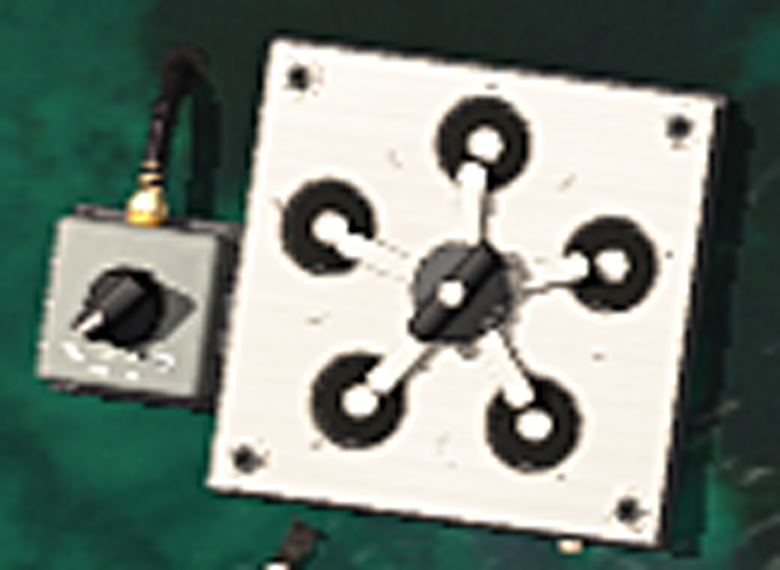

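View pics/board.png

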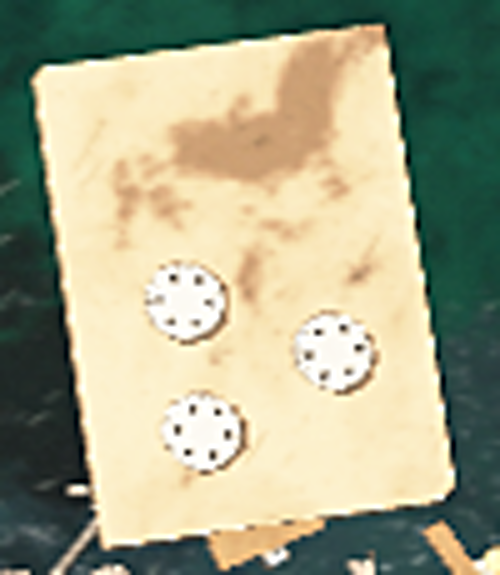

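```bash
cat >> h.py <<'E'
def yaw():  # world angle of jaw axis (tool y)
    s=manip.state(); w,x,y,z=s['tool_rot']; M=R.from_quat([x,y,z,w]).as_matrix(); return np.array(s['tool_pos']),M,np.arctan2(M[1,1],M[0,1])
def mv(p,ang=None,half=None):
    t,M,a=yaw(); d=M.T@(np.array(p)-t)*1000
    tr=0
    if ang is not None:
        tr=-(ang-a); P=np.pi if half is None else 2*np.pi
        tr=(tr+P/2)%P-P/2
    print('tcp',t.round(4),'yaw',round(a,3),'j',manip.state()['joint_pos'].round(2)[[0,5]],'-> rows',d.round(1),'turn',round(tr,3),'xaxis',M[:,0].round(3))
E
python3 - <<'E'
from h import *
import pickle
f=pickle.load(open('top.pkl','rb'))
n=[(200.1,193.49),(174,207.43),(179.2,236.08),(208.5,240.2),(221.25,213.75)]
P=np.array([plane(f,u,v,0.038)[:2] for u,v in n]); c=P.mean(0)
A=np.array([[np.cos(i*1.2566),np.sin(i*1.2566)] for i in range(5)])*.078
H=A.T@(P-c); th=np.arctan2(H[0,1]-H[1,0],H[0,0]+H[1,1])
print('c',c,'th',th,'res',((P-c)-(A@np.array([[np.cos(th),np.sin(th)],[-np.sin(th),np.cos(th)]])))*1000)
z=f['range_z']
vv,uu=np.mgrid[195:245,120:160]
pts=np.array([depthpt(f,u,v) for u,v in zip(uu.ravel(),vv.ravel())])
for lo,hi in((.03,.051),(.054,.068),(.07,.09),(.052,.09)):
    s=(pts[:,2]>lo)&(pts[:,2]<hi); q=pts[s]; print(lo,s.sum(), q.mean(0) if s.sum() else'')
    if s.sum()>3: print(cv2.minAreaRect(q[:,:2].astype(np.float32)*1000))
s=pts[:,2]>.07; q=pts[s][:,:2]; w,V=np.linalg.eigh(np.cov(q.T)); print('bar dir',np.arctan2(V[1,1],V[0,1]))
vv,uu=np.mgrid[205:232,183:210]
pts=np.array([depthpt(f,u,v) for u,v in zip(uu.ravel(),vv.ravel())])
q=pts[pts[:,2]>.066]; w,V=np.linalg.eigh(np.cov(q[:,:2].T)); print('collar',len(q),q.mean(0),'dir',np.arctan2(V[1,1],V[0,1]),cv2.minAreaRect(q[:,:2].astype(np.float32)*1000))
# caps via depth
vv,uu=np.mgrid[225:272,310:365]
pts=np.array([depthpt(f,u,v) for u,v in zip(uu.ravel(),vv.ravel())]); m=((pts[:,2]>.0135)).astype(np.uint8).reshape(vv.shape)
k,l,st,ce=cv2.connectedComponentsWithStats(m)
for i in range(1,k):
    if st[i,4]>30: print('cap',st[i,4],ce[i]+[310,225],plane(f,*(ce[i]+[310,225]),.019), np.median(pts[l.ravel()==i,2]))
mv([.5,.3,.2],0)
E
```

```text
c [0.52732351 0.1793399 ] th -0.11792036246553535 res [[-0.24182492  0.01862023]
 [-0.25014394  0.53731346]
 [ 0.77233492 -0.04103837]
 [ 0.09447285 -0.43714393]
 [-0.36581153 -0.08609931]]
0.03 780 [0.51892654 0.34167526 0.0431851 ]
((521.3426513671875, 345.64605712890625), (152.41754150390625, 102.53070831298828), 0.034597814083099365)
0.054 40 [0.51379278 0.34519949 0.05763815]
((517.0584106445312, 347.07293701171875), (35.74161911010742, 32.540260314941406), 20.74485206604004)
0.07 66 [0.51723274 0.34915198 0.07833959]
((516.9830322265625, 350.60845947265625), (14.598875045776367, 39.74030685424805), 43.12222671508789)
0.052 127 [0.51577534 0.34738435 0.06785223]
((508.66619873046875, 341.14080810546875), (58.60665512084961, 72.86034393310547), 34.74717712402344)
bar dir 1.634871130492294
collar 101 [0.52783093 0.16952823 0.12820654] dir 1.716100844715252 ((542.3986206054688, 92.4287338256836), (43.87322998046875, 225.04498291015625), 9.567705154418945)
cap 175 [321.77142857 234.89714286] [ 0.48001257 -0.21454739  0.019     ] 0.01887816468663206
cap 181 [351.50828729 244.98895028] [ 0.44959254 -0.3087749   0.019     ] 0.018668864060362278
cap 182 [325.11538462 260.98351648] [ 0.39825039 -0.22568195  0.019     ] 0.01897528767972889
tcp [ 0.2443 -0.5748  0.2304] yaw -1.169 j [-1.29 -0.12] -> rows [  31.6 -705.  -577.4] turn -1.169 xaxis [-0.     0.002 -1.   ]
```

```bash
python3 -c "
from h import *
mv([.517,.350,.13],.703,1)"
```

```text
tcp [ 0.2443 -0.5748  0.2304] yaw -1.169 j [-1.29 -0.12] -> rows [ 101.6 -744.3 -612.6] turn -1.872 xaxis [-0.     0.002 -1.   ]
```

>>> {"op": "play_rows", "data": {
  "plan": [
    [0,-47,-39,0,-1],
    [0,-93,-77,0,-1],
    [0,-140,-115,0,-1],
    [0,-186,-153,0,-1],
    [0,-233,-191,0,-1],
    [0,-279,-230,0,-1],
    [0,-326,-268,0,-1],
    [0,-372,-306,0,-1]
  ]
}}

```text
time: 1.15
tool_pos: [0.3806, -0.1113, 0.2312]
tool_rot: [0.141, 0.693, 0.141, -0.693]
contact_force: [0.5, 0.3, -0.2]
gripper_width: 0.998
```

>>> {"op": "play_rows", "data": {
  "plan": [
    [0,-47,-39,-0.18,-1],
    [0,-93,-77,-0.36,-1],
    [0,-140,-115,-0.54,-1],
    [20,-186,-153,-0.72,-1],
    [40,-233,-191,-0.9,-1],
    [60,-279,-230,-1.08,-1],
    [80,-326,-268,-1.26,-1],
    [100,-372,-306,-1.44,-1]
  ]
}}

```text
time: 2.15
tool_pos: [0.5157, 0.347, 0.1317]
tool_rot: [0.564, 0.426, 0.564, -0.426]
contact_force: [0.7, -0.7, 1.5]
gripper_width: 1.002
```

```bash
python3 -c "
from h import *
mv([.517,.350,.13],.703,1)
mv([.517,.350,.06],.703,1)"
```

```text
tcp [0.5157 0.347  0.1317] yaw 0.277 j [0.47 0.2 ] -> rows [ 1.7  2.1 -2.5] turn -0.426 xaxis [-0. -0. -1.]
tcp [0.5157 0.347  0.1317] yaw 0.277 j [0.47 0.2 ] -> rows [71.7  2.1 -2.5] turn -0.426 xaxis [-0. -0. -1.]
```

>>> {"op": "play_rows", "data": {
  "plan": [
    [0,2,-2,-0.18,-1],
    [0,2,-2,-0.36,-1],
    [0,2,-2,-0.426,-1],
    [25,2,-2,-0.426,-1],
    [50,2,-2,-0.426,-1],
    [71,2,-2,-0.426,-1],
    [71,2,-2,-0.426,-1],
    [71,2,-2,-0.426,-1]
  ]
}}

```text
time: 3.15
tool_pos: [0.5175, 0.3478, 0.0624]
tool_rot: [0.641, 0.299, 0.64, -0.299]
contact_force: [0.3, 0.3, 1.5]
gripper_width: 1.002
```

>>> {"op": "play_rows", "data": {
  "plan": [
    [0,0,0,0,1],
    [0,0,0,0,1],
    [0,0,0,0,1],
    [0,0,0,0,1],
    [0,0,0,0,1],
    [0,0,0,0,1]
  ]
}}

```text
time: 3.9
tool_pos: [0.5182, 0.3482, 0.0624]
tool_rot: [0.641, 0.3, 0.64, -0.298]
contact_force: [4.1, 2.8, -1.6]
gripper_width: 0.148
```

```bash
python3 -c "
from h import *
mv([.517,.350,.06],.703,1); s=manip.state(); print(s['contact_force'],s['ft_torque'],s['gripper_width'])"
```

```text
tcp [0.5182 0.3482 0.0624] yaw 0.697 j [ 0.47 -0.22] -> rows [ 2.4  0.2 -2.1] turn -0.006 xaxis [ 0.003  0.002 -1.   ]
[ 4.0724204   2.84073326 -1.60591617] [ 0.36818175 -0.55253375  0.1834028 ] 0.1476201194835119
```

>>> {"op": "play_rows", "data": {
  "plan": [
    [0,0,0,-0.18,1],
    [0,0,0,-0.36,1],
    [0,0,0,-0.54,1],
    [0,0,0,-0.72,1],
    [0,0,0,-0.72,1]
  ]
}}

```text
time: 4.53
tool_pos: [0.5193, 0.3499, 0.0624]
tool_rot: [0.707, 0.057, 0.703, -0.052]
contact_force: [8.3, 8.4, -5.9]
gripper_width: 0.146
```

>>> {"op": "play_rows", "data": {
  "plan": [
    [0,0,0,-0.18,1],
    [0,0,0,-0.36,1],
    [0,0,0,-0.54,1],
    [0,0,0,-0.72,1],
    [0,0,0,-0.8,1],
    [0,0,0,-0.8,1]
  ]
}}

```text
time: 5.28
tool_pos: [0.5189, 0.3521, 0.0624]
tool_rot: [0.674, -0.221, 0.667, 0.227]
contact_force: [7.0, 17.0, -7.1]
gripper_width: 0.148
```

```bash
python3 -c "
from h import *
mv([.517,.350,.06],.703,1); s=manip.state(); print(s['contact_force'],s['ft_torque'],s['gripper_width'])"
```

```text
tcp [0.5189 0.3521 0.0624] yaw 2.215 j [ 0.47 -1.74] -> rows [ 2.4 -0.6 -2.8] turn 1.512 xaxis [ 0.006  0.011 -1.   ]
[ 7.03703571 16.99940138 -7.12572062] [ 2.53791338 -1.26581706 -0.51255621] 0.14790467410940225
```

>>> {"op": "play_rows", "data": {
  "plan": [
    [0,0,0,0,-1],
    [0,0,0,0,-1],
    [0,0,0,0,-1],
    [0,0,0,0,-1],
    [-30,0,0,0,-1],
    [-60,0,0,0,-1],
    [-70,0,0,0,-1],
    [-70,0,0,0,-1]
  ]
}}

```text
time: 6.28
tool_pos: [0.5173, 0.3476, 0.1321]
tool_rot: [0.671, -0.224, 0.67, 0.225]
contact_force: [0.4, -0.5, -0.2]
gripper_width: 0.998
```

```bash
python3 -c "
from h import *
mv([.528,.181,.13],.825,1)
f=grab('top'); import pickle; pickle.dump(f,open('t2.pkl','wb'))
save('knob2.png',cv2.resize(f['img'][170:265,120:250],None,fx=4,fy=4,interpolation=cv2.INTER_CUBIC),1)"
```

```text
tcp [0.5173 0.3476 0.1321] yaw 2.217 j [ 0.47 -1.74] -> rows [   2.  -139.4  -91.7] turn 1.392 xaxis [ 0.001  0.001 -1.   ]
```

View pics/knob2.png

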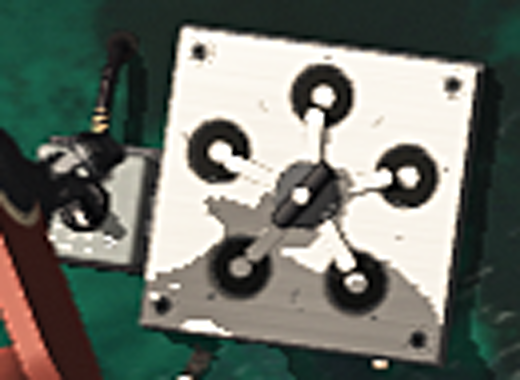

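The arm hides the knob in this picture; the collar is seen still locked. I'll check the knob once the arm is away.

>>> {"op": "play_rows", "data": {
  "plan": [
    [0,-35,-23,0.18,-1],
    [0,-70,-46,0.36,-1],
    [0,-105,-69,0.54,-1],
    [0,-139,-92,0.72,-1],
    [0,-139,-92,0.9,-1],
    [0,-139,-92,1.08,-1],
    [0,-139,-92,1.26,-1],
    [0,-139,-92,1.39,-1]
  ]
}}

```text
time: 7.32
tool_pos: [0.526, 0.1808, 0.1295]
tool_rot: [0.657, 0.258, 0.659, -0.259]
contact_force: [-0.8, 0.1, -0.3]
gripper_width: 1.003
```

```bash
python3 -c "
from h import *
mv([.528,.181,.058],.825,1)
f=grab('top')
z=f['range_z']
vv,uu=np.mgrid[195:245,120:160]
pts=np.array([depthpt(f,u,v) for u,v in zip(uu.ravel(),vv.ravel())])
q=pts[(pts[:,2]>.07)&(pts[:,2]<.09)]; print(len(q),q.mean(0),cv2.minAreaRect(q[:,:2].astype(np.float32)*1000),'exp dir deg',np.degrees(.75-.118))
save('knob3.png',cv2.resize(f['img'][195:245,110:170],None,fx=8,fy=8,interpolation=cv2.INTER_CUBIC),1)"
```

```text
tcp [0.526  0.1808 0.1295] yaw 0.822 j [ 0.2  -0.63] -> rows [71.5  1.7  1.4] turn -0.003 xaxis [-0.003 -0.001 -1.   ]
55 [0.51914814 0.35181021 0.07837602] ((518.1732177734375, 349.76361083984375), (39.98061752319336, 15.201376914978027), 36.7868537902832) exp dir deg 36.21093265226803
```

View pics/knob3.png

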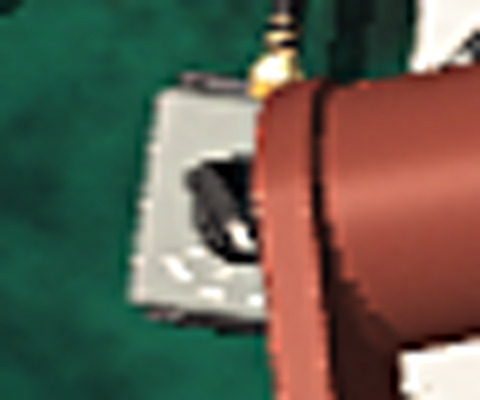

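The knob bar measures 36.8° against the 36.2° expected for off, so the selector is at off. I go on to grip the collar.

>>> {"op": "play_rows", "data": {
  "plan": [
    [30,2,1,0,-1],
    [60,2,1,0,-1],
    [71,2,1,0,-1],
    [71,2,1,0,-1],
    [71,2,1,0,1],
    [71,2,1,0,1],
    [71,2,1,0,1],
    [71,2,1,0,1]
  ]
}}

```text
time: 8.38
tool_pos: [0.5264, 0.1785, 0.0615]
tool_rot: [0.657, 0.252, 0.661, -0.261]
contact_force: [-14.1, -10.4, 17.5]
gripper_width: 0.156
```

>>> {"op": "play_rows", "data": {
  "plan": [
    [0,0,0,0,1],
    [0,0,0,0,1]
  ]
}}

```text
time: 8.62
tool_pos: [0.5264, 0.1786, 0.0615]
tool_rot: [0.657, 0.253, 0.661, -0.26]
contact_force: [-13.9, -12.5, 15.8]
gripper_width: 0.159
```

```bash
python3 -c "
from h import *
mv([.528,.181,.058],.825,1); s=manip.state(); print(s['contact_force'],s['ft_torque'],s['gripper_width'])"
```

```text
tcp [0.5264 0.1786 0.0615] yaw 0.828 j [ 0.2  -0.63] -> rows [ 3.5  2.9 -0.5] turn 0.003 xaxis [-0.009 -0.008 -1.   ]
[-13.92993015 -12.50750249  15.76681889] [-2.20614563  2.31270032  0.00779107] 0.15908989094231216
```

>>> {"op": "play_rows", "data": {
  "plan": [
    [-2,-3,0,0,1],
    [-2,-3,0,-0.17,1],
    [-2,-3,0,-0.34,1],
    [-2,-3,0,-0.51,1],
    [-2,-3,0,-0.65,1],
    [-2,-3,0,-0.66,1],
    [-2,-3,0,-0.66,1]
  ]
}}

```text
time: 9.5
tool_pos: [0.5263, 0.1784, 0.0616]
tool_rot: [0.706, 0.03, 0.707, -0.032]
contact_force: [-0.9, -4.8, -3.9]
gripper_width: 0.156
```

```bash
python3 -c "
from h import *
mv([.528,.181,.058],1.453,1); s=manip.state(); print(s['contact_force'],s['ft_torque'],s['gripper_width'])"
```

```text
tcp [0.5263 0.1784 0.0616] yaw 1.482 j [ 0.19 -1.29] -> rows [3.6 2.8 1.5] turn 0.029 xaxis [-0.003 -0.002 -1.   ]
[-0.92476333 -4.8017583  -3.8632736 ] [-1.07356539  0.09047096 -1.06773458] 0.15625719842207425
```

>>> {"op": "play_rows", "data": {
  "plan": [
    [0,0,0,0,-1],
    [0,0,0,0,-1],
    [0,0,0,0,-1],
    [0,0,0,0,-1],
    [-30,0,0,0,-1],
    [-60,0,0,0,-1],
    [-90,0,0,0,-1],
    [-90,0,0,0,-1]
  ]
}}

```text
time: 10.5
tool_pos: [0.5294, 0.1803, 0.156]
tool_rot: [0.709, 0.03, 0.704, -0.029]
contact_force: [-0.4, -0.7, 0.3]
gripper_width: 0.998
```

```bash
cat >> h.py <<'E'
def caps(f,x0=290,y0=178,x1=375,y1=285):
    vv,uu=np.mgrid[y0:y1,x0:x1]
    pts=np.array([depthpt(f,u,v) for u,v in zip(uu.ravel(),vv.ravel())]); m=((pts[:,2]>.0135)&(pts[:,2]<.03)).astype(np.uint8).reshape(vv.shape)
    k,l,st,ce=cv2.connectedComponentsWithStats(m)
    for i in range(1,k):
        if st[i,4]>60:
            c=ce[i]+[x0,y0]
            hs=cv2.cvtColor(f['img'],cv2.COLOR_RGB2HSV)
            print('cap',st[i,4],c.round(1),plane(f,*c,.019).round(4),hs[int(c[1]),int(c[0])])
E
python3 -c "
from h import *
f=grab('top'); caps(f)
mv([.480,-.2155,.13],0)"
```

```text
cap 175 [321.8 234.8] [ 0.4805 -0.2146  0.019 ] [ 23   9 252]
cap 181 [351.4 245. ] [ 0.4496 -0.3084  0.019 ] [ 22  11 252]
cap 178 [325.1 261. ] [ 0.3983 -0.2256  0.019 ] [ 21  10 252]
tcp [0.5281 0.18   0.1538] yaw 1.487 j [ 0.2  -1.29] -> rows [  23.4 -398.1  -14.9] turn 1.487 xaxis [ 0.003  0.001 -1.   ]
```

>>> {"op": "play_rows", "data": {
  "plan": [
    [0,-55,-2,-0.02,-1],
    [0,-110,-4,-0.04,-1],
    [0,-165,-6,-0.06,-1],
    [0,-220,-8,-0.084,-1],
    [0,-275,-10,-0.084,-1],
    [20,-330,-12,-0.084,-1],
    [50,-380,-14,-0.084,-1],
    [80,-397,-14,-0.084,-1]
  ]
}}

```text
time: 11.55
tool_pos: [0.4786, -0.2167, 0.0702]
tool_rot: [0.707, 0.001, 0.708, -0.001]
contact_force: [-0.3, -0.4, -0.6]
gripper_width: 1.002
```

```bash
python3 -c "
from h import *
mv([.4805,-.2146,.0118],1.571,1)"
```

```text
tcp [ 0.4786 -0.2167  0.0702] yaw 1.568 j [-0.57 -2.13] -> rows [58.4  2.1  2. ] turn -0.003 xaxis [-0.002  0.001 -1.   ]
```

>>> {"op": "play_rows", "data": {
  "plan": [
    [25,2,2,0,-1],
    [50,2,2,0,-1],
    [58,2,2,0,-1],
    [58,2,2,0,-1]
  ]
}}

```text
time: 12.05
tool_pos: [0.4812, -0.2121, 0.0135]
tool_rot: [0.706, 0.0, 0.708, 0.001]
contact_force: [0.4, -0.0, -0.0]
gripper_width: 1.002
```

```bash
python3 -c "
from h import *
mv([.4805,-.2146,.0118],1.571,1); s=manip.state(); print(s['contact_force'])"
```

```text
tcp [ 0.4812 -0.2121  0.0135] yaw 1.571 j [-0.56 -2.13] -> rows [ 1.7 -2.5 -0.7] turn 0.0 xaxis [-0.002  0.001 -1.   ]
[ 0.36322953 -0.0049929  -0.0058028 ]
```

>>> {"op": "play_rows", "data": {
  "plan": [
    [2,-2,-1,0,-1],
    [2,-2,-1,0,-1],
    [2,-2,-1,0,1],
    [2,-2,-1,0,1],
    [2,-2,-1,0,1],
    [2,-2,-1,0,1],
    [2,-2,-1,0,1],
    [2,-2,-1,0,1]
  ]
}}

```text
time: 13.05
tool_pos: [0.4816, -0.2149, 0.0138]
tool_rot: [0.707, -0.0, 0.707, -0.0]
contact_force: [-1.2, 1.5, 4.9]
gripper_width: 0.508
```

```bash
python3 -c "
from h import *
mv([.4805,-.2146,.0118],1.571,1); s=manip.state(); print(s['contact_force'],s['gripper_width'])"
```

```text
tcp [ 0.4816 -0.2149  0.0138] yaw 1.571 j [-0.56 -2.13] -> rows [ 2.   0.4 -1.1] turn 0.0 xaxis [ 0.001 -0.    -1.   ]
[-1.17041573  1.50074267  4.88141348] 0.5083901578977152
```

>>> {"op": "play_rows", "data": {
  "plan": [
    [-10,0,0,0,1],
    [-30,0,0,0,1],
    [-60,0,0,0,1],
    [-90,0,0,0,1],
    [-100,0,0,0,1],
    [-100,0,0,0,1]
  ]
}}

```text
time: 13.8
tool_pos: [0.4814, -0.2149, 0.1131]
tool_rot: [0.708, -0.0, 0.707, -0.0]
contact_force: [0.0, -0.1, -1.1]
gripper_width: 0.51
```

```bash
python3 -c "
from h import *
mv([.6045,.1696,.11],1.453,1); s=manip.state(); print(s['contact_force'],s['gripper_width'])"
```

```text
tcp [ 0.4814 -0.2149  0.1131] yaw 1.571 j [-0.56 -2.13] -> rows [  3.  384.4 123.2] turn 0.118 xaxis [ 0.001 -0.001 -1.   ]
[ 0.02678336 -0.08746781 -1.14118349] 0.5098716442991673
```

>>> {"op": "play_rows", "data": {
  "plan": [
    [0,55,18,0.02,1],
    [0,110,35,0.04,1],
    [0,165,53,0.06,1],
    [0,220,70,0.08,1],
    [0,275,88,0.1,1],
    [0,330,106,0.118,1],
    [0,384,123,0.118,1],
    [0,384,123,0.118,1]
  ]
}}

```text
time: 14.8
tool_pos: [0.6033, 0.1726, 0.1104]
tool_rot: [0.705, 0.04, 0.707, -0.04]
contact_force: [-0.3, -1.8, -1.0]
gripper_width: 0.507
```

>>> {"op": "play_rows", "data": {
  "plan": [
    [0,0,0,0,1],
    [0,0,0,0,1]
  ]
}}

```text
time: 15.05
tool_pos: [0.6034, 0.1681, 0.1117]
tool_rot: [0.705, 0.042, 0.706, -0.042]
contact_force: [0.3, -0.1, 0.1]
gripper_width: 0.509
```

```bash
cat >> h.py <<'E'
import time
def look(n,x0,y0,x1,y1,s,cam='top'):
    f=grab(cam); save(n,cv2.resize(f['img'][y0:y1,x0:x1],None,fx=s,fy=s,interpolation=cv2.INTER_CUBIC),1); return f
E
python3 -c "
from h import *
mv([.6045,.1696,.11],1.453,1); s=manip.state(); print(s['contact_force'],s['gripper_width'])
f=look('s1.png',150,90,300,210,5,'scene')
mv([.6045,.1696,.11],1.453,1);"
```

```text
tcp [0.6034 0.1681 0.1117] yaw 1.452 j [ 0.15 -1.3 ] -> rows [1.7 1.6 1. ] turn -0.001 xaxis [-0.002 -0.    -1.   ]
[ 0.33347747 -0.08022841  0.09071833] 0.5085680200927774
tcp [0.6036 0.168  0.112 ] yaw 1.451 j [ 0.15 -1.3 ] -> rows [2.  1.7 0.8] turn -0.002 xaxis [-0.001 -0.    -1.   ]
```

View pics/s1.png

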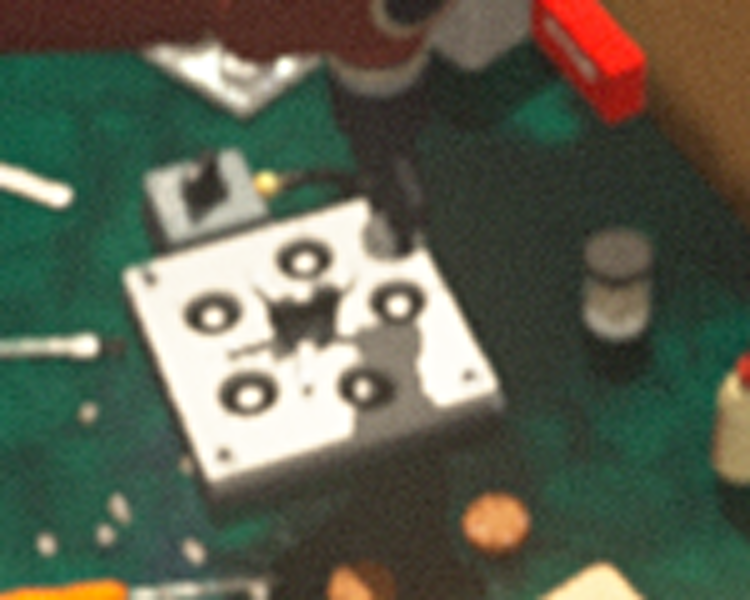

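>>> {"op": "play_rows", "data": {
  "plan": [
    [25,1.5,2,0,1],
    [45,1.5,2,0,1],
    [60,1.5,2,0,1],
    [66,1.5,2,0,1],
    [68,1.5,2,0,1],
    [70,1.5,2,0,1],
    [70,1.5,2,0,1]
  ]
}}

```text
time: 15.98
tool_pos: [0.6066, 0.1706, 0.0432]
tool_rot: [0.706, 0.042, 0.706, -0.042]
contact_force: [-0.1, -0.2, -1.4]
gripper_width: 0.504
```

```bash
python3 -c "
from h import *
mv([.6058,.1692,.04],1.453,1); s=manip.state(); print(s['contact_force'],s['gripper_width'],s['ft_torque'])"
```

```text
tcp [0.6066 0.1706 0.0432] yaw 1.453 j [ 0.16 -1.3 ] -> rows [ 3.2 -1.5 -0.6] turn 0.0 xaxis [ 0.001  0.    -1.   ]
[-0.10852596 -0.22413844 -1.39668829] 0.5035169062605137 [-0.03964779  0.05636007  0.01967375]
```

>>> {"op": "play_rows", "data": {
  "plan": [
    [2,-0.5,0,0,1],
    [3,-1,0,0,1],
    [4,-1,0,0,1],
    [4,-1,0,0,1]
  ]
}}

```text
time: 16.48
tool_pos: [0.606, 0.1696, 0.0385]
tool_rot: [0.706, 0.042, 0.706, -0.042]
contact_force: [0.8, -0.2, 0.4]
gripper_width: 0.506
```

```bash
python3 -c "
from h import *
mv([.6058,.1692,.04],1.453,1); s=manip.state(); print(s['contact_force'],s['gripper_width'],s['ft_torque'])"
```

```text
tcp [0.606  0.1696 0.0385] yaw 1.453 j [ 0.15 -1.3 ] -> rows [-1.5 -0.4 -0.2] turn -0.0 xaxis [-0.  0. -1.]
[ 0.83018619 -0.20266897  0.37146917] 0.5062437443112976 [ 0.01939642 -0.07244567  0.0026251 ]
```

>>> {"op": "play_rows", "data": {
  "plan": [
    [0,0,0,0,-0.4],
    [0,0,0,0,-0.4],
    [0,0,0,0,-0.4],
    [-15,0,0,0,-0.4],
    [-35,0,0,0,-0.4],
    [-35,0,0,0,1],
    [-35,0,0,0,1],
    [-35,0,0,0,1]
  ]
}}

```text
time: 17.48
tool_pos: [0.6055, 0.1695, 0.073]
tool_rot: [0.705, 0.042, 0.706, -0.042]
contact_force: [-0.2, 0.0, -0.7]
gripper_width: 0.065
```

>>> {"op": "play_rows", "data": {
  "plan": [
    [0,0,0,0,1],
    [15,0,0,0,1],
    [25,0,0,0,1],
    [29,0,0,0,1],
    [32,0,0,0,1],
    [35,0,0,0,1],
    [37,0,0,0,1],
    [37,0,0,0,1]
  ]
}}

```text
time: 18.48
tool_pos: [0.606, 0.1696, 0.0382]
tool_rot: [0.706, 0.041, 0.706, -0.042]
contact_force: [-7.5, -1.4, 9.2]
gripper_width: 0.004
```

```bash
python3 -c "
from h import *
mv([.6058,.1692,.038],1.453,1); s=manip.state(); print(s['contact_force'],s['gripper_width'],s['ft_torque'])"
```

```text
tcp [0.606  0.1696 0.0382] yaw 1.453 j [ 0.15 -1.3 ] -> rows [ 0.2 -0.4 -0.2] turn 0.0 xaxis [-0.001 -0.    -1.   ]
[-7.49058615 -1.35000327  9.19833719] 0.0038353173526379436 [-0.26355844  1.17870342  0.02721935]
```

>>> {"op": "play_rows", "data": {
  "plan": [
    [3,0,0,0,1],
    [3,0,0,0,1],
    [3,0,0,0,1],
    [-30,0,0,0,1],
    [-90,0,0,0,-1],
    [-90,0,0,0.18,-1],
    [-90,0,0,0.36,-1],
    [-90,0,0,0.36,-1]
  ]
}}

```text
time: 19.48
tool_pos: [0.6064, 0.1696, 0.1268]
tool_rot: [0.688, 0.167, 0.687, -0.166]
contact_force: [-0.5, -0.6, 0.0]
gripper_width: 0.847
```

```bash
python3 -c "
from h import *
mv([.3983,-.2256,.07],.196,1); s=manip.state(); print(s['contact_force'])
f=grab('top'); caps(f)"
```

```text
tcp [0.6064 0.1696 0.1268] yaw 1.095 j [ 0.15 -0.94] -> rows [  56.4 -446.7   -4.1] turn 0.899 xaxis [ 0.001  0.    -1.   ]
[-0.54399238 -0.57589862  0.01622544]
cap 181 [351.5 244.8] [ 0.4502 -0.3088  0.019 ] [ 21  10 252]
cap 180 [325.3 261. ] [ 0.3983 -0.2262  0.019 ] [ 21  10 252]
```

>>> {"op": "play_rows", "data": {
  "plan": [
    [0,-60,0,0.14,-1],
    [0,-120,0,0.28,-1],
    [0,-180,-1,0.42,-1],
    [0,-240,-2,0.56,-1],
    [0,-300,-3,0.7,-1],
    [10,-360,-4,0.84,-1],
    [30,-420,-4,0.899,-1],
    [56,-447,-4,0.899,-1]
  ]
}}

```text
time: 20.52
tool_pos: [0.3964, -0.2283, 0.071]
tool_rot: [0.547, 0.449, 0.545, -0.449]
contact_force: [-0.0, 0.6, 0.2]
gripper_width: 0.998
```

>>> {"op": "play_rows", "data": {
  "plan": [
    [0,0,0,0,-1],
    [0,0,0,0,-1]
  ]
}}

```text
time: 20.78
tool_pos: [0.3976, -0.2253, 0.0712]
tool_rot: [0.547, 0.449, 0.546, -0.449]
contact_force: [0.3, 0.3, 0.5]
gripper_width: 0.998
```

```bash
python3 -c "
from h import *
mv([.3983,-.2260,.013],.196,1)"
```

```text
tcp [ 0.3976 -0.2253  0.0712] yaw 0.195 j [-0.68 -0.87] -> rows [58.2  0.5  0.8] turn -0.001 xaxis [ 0.001 -0.    -1.   ]
```

>>> {"op": "play_rows", "data": {
  "plan": [
    [25,0,1,0,-1],
    [50,0,1,0,-1],
    [58,0,1,0,-1],
    [58,0,1,0,1],
    [58,0,1,0,1],
    [58,0,1,0,1],
    [58,0,1,0,1],
    [58,0,1,0,1]
  ]
}}

```text
time: 21.78
tool_pos: [0.3983, -0.2273, 0.0147]
tool_rot: [0.547, 0.449, 0.545, -0.449]
contact_force: [-1.2, 1.3, 5.6]
gripper_width: 0.5
```

```bash
python3 -c "
from h import *
mv([.3983,-.2260,.013],.196,1); s=manip.state(); print(s['contact_force'],s['gripper_width'])"
```

```text
tcp [ 0.3983 -0.2273  0.0147] yaw 0.194 j [-0.68 -0.88] -> rows [ 1.7  0.2 -1.3] turn -0.002 xaxis [ 0.002 -0.001 -1.   ]
[-1.1809686   1.32189898  5.56623789] 0.4997522718589569
```

>>> {"op": "play_rows", "data": {
  "plan": [
    [-10,0,0,0,1],
    [-30,0,0,0,1],
    [-60,0,0,0,1],
    [-90,0,0,0,1],
    [-100,0,0,0,1],
    [-100,0,0,0,1]
  ]
}}

```text
time: 22.52
tool_pos: [0.3975, -0.2268, 0.1133]
tool_rot: [0.547, 0.449, 0.545, -0.449]
contact_force: [-0.5, 0.5, -0.7]
gripper_width: 0.5
```

```bash
python3 -c "
from h import *
mv([.5422,.1023,.11],.196,1); s=manip.state(); print(s['contact_force'],s['gripper_width'])"
```

```text
tcp [ 0.3975 -0.2268  0.1133] yaw 0.194 j [-0.68 -0.88] -> rows [   3.2  205.4 -295. ] turn -0.002 xaxis [ 0.001 -0.001 -1.   ]
[-0.51932058  0.53318977 -0.74546791] 0.5002513463793118
```

>>> {"op": "play_rows", "data": {
  "plan": [
    [0,30,-43,0,1],
    [0,60,-86,0,1],
    [0,90,-129,0,1],
    [0,120,-172,0,1],
    [0,150,-215,0,1],
    [0,180,-258,0,1],
    [0,205,-295,0,1],
    [0,205,-295,0,1]
  ]
}}

```text
time: 23.52
tool_pos: [0.5409, 0.1048, 0.1107]
tool_rot: [0.546, 0.448, 0.548, -0.449]
contact_force: [-0.6, -0.4, 0.1]
gripper_width: 0.503
```

>>> {"op": "play_rows", "data": {
  "plan": [
    [20,0,0,0,1],
    [40,0,0,0,1],
    [55,0,0,0,1],
    [58,0,0,0,1],
    [58,0,0,0,1]
  ]
}}

```text
time: 24.15
tool_pos: [0.5414, 0.1022, 0.0545]
tool_rot: [0.546, 0.449, 0.546, -0.449]
contact_force: [-0.3, 0.1, -0.3]
gripper_width: 0.496
```

```bash
python3 -c "
from h import *
mv([.5417,.1017,.0445],.196,1); s=manip.state(); print(s['contact_force'],s['gripper_width'])"
```

```text
tcp [0.5414 0.1022 0.0545] yaw 0.193 j [ 0.05 -0.14] -> rows [10.   0.2  0.5] turn -0.003 xaxis [-0.  0. -1.]
[-0.2925099   0.08687666 -0.29943659] 0.4961222887792058
```

>>> {"op": "play_rows", "data": {
  "plan": [
    [5,0,0.5,0,1],
    [9,0,0.5,0,1],
    [12,0,0.5,0,1],
    [14,0,0.5,0,1],
    [14,0,0.5,0,1]
  ]
}}

```text
time: 24.78
tool_pos: [0.5414, 0.102, 0.0405]
tool_rot: [0.546, 0.449, 0.546, -0.449]
contact_force: [-0.4, 0.7, -0.4]
gripper_width: 0.5
```

```bash
python3 -c "
from h import *
mv([.5417,.1017,.0397],.196,1); s=manip.state(); print(s['contact_force'],s['gripper_width'],s['ft_torque'])"
```

```text
tcp [0.5414 0.102  0.0405] yaw 0.194 j [ 0.05 -0.14] -> rows [0.8 0.2 0.4] turn -0.002 xaxis [-0. -0. -1.]
[-0.36074339  0.73106538 -0.37289942] 0.49958034996280065 [-0.04973965  0.02731759 -0.01930742]
```

It slid in without resistance. Now release and press.

>>> {"op": "play_rows", "data": {
  "plan": [
    [1,0,0,0,-0.4],
    [1,0,0,0,-0.4],
    [1,0,0,0,-0.4],
    [-15,0,0,0,-0.4],
    [-35,0,0,0,-0.4],
    [-35,0,0,0,1],
    [-35,0,0,0,1],
    [-35,0,0,0,1]
  ]
}}

```text
time: 25.78
tool_pos: [0.541, 0.1019, 0.075]
tool_rot: [0.546, 0.449, 0.546, -0.45]
contact_force: [-0.3, -0.9, 0.3]
gripper_width: 0.062
```

>>> {"op": "play_rows", "data": {
  "plan": [
    [0,0,0,0,1],
    [15,0,0,0,1],
    [26,0,0,0,1],
    [30,0,0,0,1],
    [34,0,0,0,1],
    [38,0,0,0,1],
    [40,0,0,0,1],
    [40,0,0,0,1]
  ]
}}

```text
time: 26.78
tool_pos: [0.5417, 0.102, 0.0381]
tool_rot: [0.546, 0.449, 0.546, -0.45]
contact_force: [-10.4, -1.7, 16.6]
gripper_width: 0.001
```

```bash
python3 -c "
from h import *
mv([.5417,.1017,.038],.196,1); s=manip.state(); print(s['contact_force'],s['gripper_width'],s['ft_torque'])"
```

```text
tcp [0.5417 0.102  0.0381] yaw 0.194 j [ 0.05 -0.14] -> rows [ 0.1 -0.   0.3] turn -0.002 xaxis [-0.001 -0.    -1.   ]
[-10.43154641  -1.68863752  16.56995784] 0.0008169856293026227 [-0.24289679  1.7967155   0.02146842]
```

>>> {"op": "play_rows", "data": {
  "plan": [
    [0,0,0,0,1],
    [-30,0,0,0,1],
    [-85,0,0,0,-1],
    [-85,0,0,0.18,-1],
    [-85,0,0,0.36,-1],
    [-85,0,0,0.36,-1],
    [-85,0,0,0.36,-1]
  ]
}}

```text
time: 27.65
tool_pos: [0.5416, 0.102, 0.1204]
tool_rot: [0.458, 0.539, 0.457, -0.539]
contact_force: [-0.0, -0.4, 0.6]
gripper_width: 0.997
```

```bash
python3 -c "
from h import *
mv([.4495,-.3095,.07],-1.06,1)
f=grab('top'); caps(f)"
```

```text
tcp [0.5416 0.102  0.1204] yaw -0.164 j [0.05 0.21] -> rows [ 50.4 -23.9 421. ] turn 0.896 xaxis [ 0.  0. -1.]
cap 182 [351.5 245. ] [ 0.4496 -0.3089  0.019 ] [ 22  11 252]
```

>>> {"op": "play_rows", "data": {
  "plan": [
    [0,-3,60,0.14,-1],
    [0,-6,120,0.28,-1],
    [0,-10,180,0.42,-1],
    [0,-14,240,0.56,-1],
    [0,-18,300,0.7,-1],
    [10,-22,360,0.84,-1],
    [30,-24,420,0.896,-1],
    [50,-24,421,0.896,-1]
  ]
}}

```text
time: 28.7
tool_pos: [0.4477, -0.3133, 0.0707]
tool_rot: [0.177, 0.685, 0.176, -0.684]
contact_force: [0.7, 0.1, -0.1]
gripper_width: 1.001
```

>>> {"op": "play_rows", "data": {
  "plan": [
    [0,0,0,0,-1],
    [0,0,0,0,-1]
  ]
}}

```text
time: 28.95
tool_pos: [0.4487, -0.309, 0.0711]
tool_rot: [0.179, 0.684, 0.178, -0.684]
contact_force: [0.6, -0.9, 1.2]
gripper_width: 0.996
```

```bash
python3 -c "
from h import *
mv([.4496,-.3092,.0125],-1.06,1)
f=grab('scene');save('c3.png',cv2.resize(f['img'][180:300,190:330],None,fx=4,fy=4),1)"
```

```text
tcp [ 0.4487 -0.309   0.0711] yaw -1.061 j [-0.74  0.32] -> rows [58.6  0.6 -0.6] turn -0.001 xaxis [ 0. -0. -1.]
```

>>> {"op": "play_rows", "data": {
  "plan": [
    [25,0,-0.5,0,-1],
    [50,0,-0.5,0,-1],
    [58,0,-0.5,0,-1],
    [58,0,-0.5,0,1],
    [58,0,-0.5,0,1],
    [58,0,-0.5,0,1],
    [58,0,-0.5,0,1],
    [58,0,-0.5,0,1]
  ]
}}

```text
time: 30.0
tool_pos: [0.45, -0.3099, 0.0149]
tool_rot: [0.179, 0.685, 0.177, -0.684]
contact_force: [-0.6, 1.3, 5.9]
gripper_width: 0.502
```

```bash
python3 -c "
from h import *
mv([.4496,-.3089,.013],-1.06,1); s=manip.state(); print(s['contact_force'],s['gripper_width'])"
```

```text
tcp [ 0.45   -0.3099  0.0149] yaw -1.062 j [-0.74  0.32] -> rows [ 1.9 -1.1 -0.2] turn -0.002 xaxis [ 0.002 -0.002 -1.   ]
[-0.6444149   1.34719521  5.94151741] 0.5022467404356582
```

>>> {"op": "play_rows", "data": {
  "plan": [
    [-10,0,0,0,1],
    [-30,0,0,0,1],
    [-60,0,0,0,1],
    [-90,0,0,0,1],
    [-100,0,0,0,1],
    [-100,0,0,0,1]
  ]
}}

```text
time: 30.75
tool_pos: [0.4492, -0.3094, 0.1138]
tool_rot: [0.179, 0.685, 0.177, -0.684]
contact_force: [0.5, 0.0, -1.1]
gripper_width: 0.505
```

```bash
python3 -c "
from h import *
mv([.4589,.1407,.11],-1.06,1); s=manip.state(); print(s['contact_force'],s['gripper_width'])"
```

```text
tcp [ 0.4492 -0.3094  0.1138] yaw -1.062 j [-0.74  0.32] -> rows [   3.2 -388.4 -227.7] turn -0.002 xaxis [ 0.002 -0.001 -1.   ]
[ 0.53157294  0.01829923 -1.13778417] 0.5054397214981703
```

>>> {"op": "play_rows", "data": {
  "plan": [
    [0,-50,-29,0,1],
    [0,-100,-58,0,1],
    [0,-150,-88,0,1],
    [0,-200,-117,0,1],
    [0,-250,-146,0,1],
    [0,-300,-176,0,1],
    [0,-350,-205,0,1],
    [0,-388,-228,0,1]
  ]
}}

```text
time: 31.75
tool_pos: [0.4574, 0.1429, 0.111]
tool_rot: [-0.178, -0.683, -0.179, 0.685]
contact_force: [1.4, 0.3, 0.3]
gripper_width: 0.501
```

>>> {"op": "play_rows", "data": {
  "plan": [
    [0,0,0,0,1],
    [20,0,0,0,1],
    [40,0,0,0,1],
    [55,0,0,0,1],
    [58,0,0,0,1],
    [58,0,0,0,1]
  ]
}}

```text
time: 32.5
tool_pos: [0.4589, 0.1406, 0.0546]
tool_rot: [-0.178, -0.684, -0.178, 0.684]
contact_force: [-0.8, 0.4, -0.2]
gripper_width: 0.5
```

```bash
python3 -c "
from h import *
mv([.459,.1408,.0405],-1.06,1); s=manip.state(); print(s['contact_force'],s['gripper_width'])"
```

```text
tcp [0.4589 0.1406 0.0546] yaw -1.063 j [0.14 1.2 ] -> rows [14.1 -0.2 -0.2] turn -0.003 xaxis [-0. -0. -1.]
[-0.81301292  0.38189337 -0.16189223] 0.4998595997928118
```

>>> {"op": "play_rows", "data": {
  "plan": [
    [5,0,0,0,1],
    [9,0,0,0,1],
    [12,0,0,0,1],
    [14,0,0,0,1],
    [14,0,0,0,1]
  ]
}}

```text
time: 33.12
tool_pos: [0.4587, 0.1409, 0.0405]
tool_rot: [-0.178, -0.684, -0.178, 0.684]
contact_force: [-0.1, 0.5, -0.2]
gripper_width: 0.505
```

```bash
python3 -c "
from h import *
mv([.459,.1408,.0399],-1.06,1); s=manip.state(); print(s['contact_force'],s['gripper_width'],s['ft_torque'])"
```

```text
tcp [0.4587 0.1409 0.0405] yaw -1.062 j [0.14 1.2 ] -> rows [ 0.6  0.2 -0.2] turn -0.002 xaxis [-0. -0. -1.]
[-0.10774684  0.48706481 -0.2334704 ] 0.5048795270035185 [-0.06833381  0.00053158 -0.00567372]
```

>>> {"op": "play_rows", "data": {
  "plan": [
    [1,0,0,0,-0.4],
    [1,0,0,0,-0.4],
    [1,0,0,0,-0.4],
    [-15,0,0,0,-0.4],
    [-35,0,0,0,-0.4],
    [-35,0,0,0,1],
    [-35,0,0,0,1],
    [-35,0,0,0,1]
  ]
}}

```text
time: 34.12
tool_pos: [0.4582, 0.1408, 0.0749]
tool_rot: [-0.178, -0.684, -0.178, 0.685]
contact_force: [-0.8, -1.3, 0.3]
gripper_width: 0.06
```

>>> {"op": "play_rows", "data": {
  "plan": [
    [0,0,0,0,1],
    [15,0,0,0,1],
    [26,0,0,0,1],
    [30,0,0,0,1],
    [34,0,0,0,1],
    [38,0,0,0,1],
    [40,0,0,0,1],
    [40,0,0,0,1]
  ]
}}

```text
time: 35.12
tool_pos: [0.4589, 0.1409, 0.0381]
tool_rot: [-0.178, -0.683, -0.178, 0.685]
contact_force: [-11.6, -1.5, 19.9]
gripper_width: 0.003
```

```bash
python3 -c "
from h import *
mv([.459,.1408,.038],-1.06,1); s=manip.state(); print(s['contact_force'],s['gripper_width'],s['ft_torque'])"
```

```text
tcp [0.4589 0.1409 0.0381] yaw -1.062 j [0.14 1.2 ] -> rows [ 0.1  0.2 -0. ] turn -0.002 xaxis [-0.002 -0.001 -1.   ]
[-11.63263193  -1.53013271  19.92575194] 0.002535363247442045 [-0.36165372  2.03757457 -0.02229625]
```

>>> {"op": "play_rows", "data": {
  "plan": [
    [0,0,0,0,1],
    [-30,0,0,0,1],
    [-90,0,0,0,1],
    [-120,-60,0,0,-1],
    [-120,-120,40,0,-1],
    [-120,-150,80,0,-1],
    [-120,-150,130,0,-1],
    [-120,-150,130,0,-1]
  ]
}}

```text
time: 36.12
tool_pos: [0.2707, 0.2084, 0.1554]
tool_rot: [0.178, 0.686, 0.179, -0.683]
contact_force: [0.6, 0.2, 0.6]
gripper_width: 0.998
```

```bash
python3 -c "
from h import *
f=look('f4.png',120,170,250,265,5)
mv([.527,.1785,.1],1.453,1)
caps(f)
for n in ((.6048,.1701),(.5425,.1028),(.4592,.1412),(.56,.14)):
    u,v=proj(f,[*n,.038]); 
    zs=[depthpt(f,u+a,v+b)[2] for a in(-4,-2,0,2,4) for b in (-4,-2,0,2,4)]; print(round(u,1),round(v,1),np.round(np.percentile(zs,[10,50,90]),4))"
```

```text
tcp [0.2721 0.2088 0.1559] yaw -1.061 j [0.44 1.5 ] -> rows [  57.   150.7 -207.5] turn -2.514 xaxis [ 0.004  0.002 -1.   ]
200.1 193.4 [0.0335 0.0366 0.0427]
221.2 213.6 [0.0342 0.037  0.0397]
208.4 240.2 [0.0329 0.037  0.0406]
209.4 207.9 [0.0345 0.0394 0.0485]
```

View pics/f4.png

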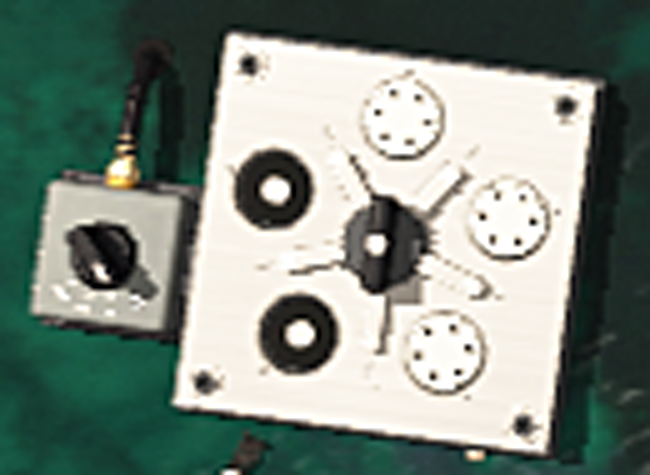

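>>> {"op": "play_rows", "data": {
  "plan": [
    [0,30,-42,-0.15,-1],
    [0,60,-83,-0.3,-1],
    [0,90,-125,-0.45,-1],
    [5,120,-166,-0.6,-1],
    [15,150,-207,-0.628,-1],
    [27,151,-207.5,-0.628,-1],
    [27,151,-207.5,-0.628,-1],
    [27,151,-207.5,-0.628,-1]
  ]
}}

```text
time: 37.17
tool_pos: [0.5266, 0.178, 0.1286]
tool_rot: [0.381, 0.596, 0.381, -0.596]
contact_force: [-0.2, -0.1, 0.5]
gripper_width: 1.001
```

```bash
python3 -c "
from h import *
mv([.527,.1785,.0625],-1.689,1)"
```

```text
tcp [0.5266 0.178  0.1286] yaw -0.434 j [0.19 0.63] -> rows [66.1  0.2 -0.6] turn 1.255 xaxis [-0.  0. -1.]
```

>>> {"op": "play_rows", "data": {
  "plan": [
    [0,0,0,0.18,-1],
    [0,0,0,0.36,-1],
    [0,0,0,0.54,-1],
    [0,0,0,0.72,-1],
    [0,0,0,0.9,-1],
    [0,0,0,1.08,-1],
    [0,0,0,1.255,-1],
    [0,0,0,1.255,-1]
  ]
}}

```text
time: 38.17
tool_pos: [0.5268, 0.1782, 0.1298]
tool_rot: [-0.041, 0.707, -0.041, -0.705]
contact_force: [0.4, -0.1, -0.4]
gripper_width: 0.999
```

>>> {"op": "play_rows", "data": {
  "plan": [
    [30,0,0,0,-1],
    [60,0,0,0,-1],
    [66,0,0,0,-1],
    [66,0,0,0,1],
    [66,0,0,0,1],
    [66,0,0,0,1],
    [66,0,0,0,1],
    [66,0,0,0,1]
  ]
}}

```text
time: 39.17
tool_pos: [0.5277, 0.1782, 0.0638]
tool_rot: [-0.042, 0.706, -0.041, -0.705]
contact_force: [-1.3, 1.8, 5.8]
gripper_width: 0.156
```

```bash
python3 -c "
from h import *
mv([.527,.1785,.0625],-1.689,1); s=manip.state(); print(s['contact_force'],s['gripper_width'],s['ft_torque'])"
```

```text
tcp [0.5277 0.1782 0.0638] yaw -1.689 j [0.19 1.88] -> rows [ 1.3 -0.2  0.7] turn 0.0 xaxis [ 0.001  0.001 -1.   ]
[-1.29074548  1.83086857  5.81494256] 0.1559332919370608 [0.22818073 0.1994951  0.06555768]
```

>>> {"op": "play_rows", "data": {
  "plan": [
    [0,0,0,0.15,1],
    [0,0,0,0.3,1],
    [0,0,0,0.45,1],
    [0,0,0,0.58,1],
    [0,0,0,0.65,1],
    [0,0,0,0.66,1],
    [0,0,0,0.66,1]
  ]
}}

```text
time: 40.05
tool_pos: [0.5274, 0.1776, 0.0638]
tool_rot: [-0.267, 0.655, -0.268, -0.654]
contact_force: [-3.3, -0.8, 7.4]
gripper_width: 0.16
```

```bash
python3 -c "
from h import *
mv([.527,.1785,.0625],-2.317,1); s=manip.state(); print(s['contact_force'],s['gripper_width'],s['ft_torque'])"
```

```text
tcp [0.5274 0.1776 0.0638] yaw -2.346 j [0.19 2.54] -> rows [ 1.3 -0.4  0.9] turn -0.029 xaxis [ 0.001 -0.001 -1.   ]
[-3.29244712 -0.81770816  7.44989155] 0.16012048877314575 [-0.09305867  0.44970046  1.00006948]
```

>>> {"op": "play_rows", "data": {
  "plan": [
    [0,0,0,0,-1],
    [0,0,0,0,-1],
    [0,0,0,0,-1],
    [0,0,0,0,-1],
    [-40,0,0,0,-1],
    [-90,0,0,0,-1],
    [-90,0,0,0,-1],
    [-90,0,0,0,-1]
  ]
}}

```text
time: 41.05
tool_pos: [0.5268, 0.1777, 0.1523]
tool_rot: [0.268, -0.654, 0.268, 0.654]
contact_force: [-0.2, -0.1, -1.4]
gripper_width: 0.998
```

```bash
python3 -c "
from h import *
mv([.518,.3515,.14],2.203)
mv([.518,.3515,.14],-.939,1)"
```

```text
tcp [0.5268 0.1777 0.1523] yaw -2.349 j [0.19 2.54] -> rows [  12.3 -117.6  128.3] turn -1.41 xaxis [-0. -0. -1.]
tcp [0.5268 0.1777 0.1523] yaw -2.349 j [0.19 2.54] -> rows [  12.3 -117.6  128.3] turn -1.41 xaxis [-0. -0. -1.]
```

>>> {"op": "play_rows", "data": {
  "plan": [
    [0,-25,30,-0.18,-1],
    [0,-50,60,-0.36,-1],
    [0,-75,90,-0.54,-1],
    [0,-100,115,-0.72,-1],
    [0,-118,128,-0.9,-1],
    [0,-118,128,-1.08,-1],
    [12,-118,128,-1.26,-1],
    [12,-118,128,-1.41,-1]
  ]
}}

```text
time: 42.05
tool_pos: [0.5167, 0.3507, 0.1365]
tool_rot: [-0.222, -0.669, -0.221, 0.674]
contact_force: [-0.7, 0.3, 0.1]
gripper_width: 1.0
```

>>> {"op": "play_rows", "data": {
  "plan": [
    [0,0,0,0,-1],
    [0,0,0,0,-1]
  ]
}}

```text
time: 42.3
tool_pos: [0.5182, 0.3514, 0.1395]
tool_rot: [-0.219, -0.672, -0.219, 0.673]
contact_force: [0.4, -0.1, -0.4]
gripper_width: 0.996
```

```bash
python3 -c "
from h import *
mv([.518,.3505,.0625],-.939,1)
f=grab('top')
vv,uu=np.mgrid[210:228,186:206]
pts=np.array([depthpt(f,u,v) for u,v in zip(uu.ravel(),vv.ravel())])
q=pts[(pts[:,2]>.07)&(pts[:,2]<.085)]; print(len(q),cv2.minAreaRect(q[:,:2].astype(np.float32)*1000),'locked dir deg -42.8')
save('f5.png',cv2.resize(f['img'][170:265,120:250],None,fx=5,fy=5),1)"
```

```text
tcp [0.5182 0.3514 0.1395] yaw -0.941 j [0.48 1.42] -> rows [77.   0.6  0.6] turn -0.002 xaxis [-0.002 -0.001 -1.   ]
95 ((527.3074340820312, 178.30360412597656), (15.367234230041504, 59.97194290161133), 46.911563873291016) locked dir deg -42.8
```

View pics/f5.png

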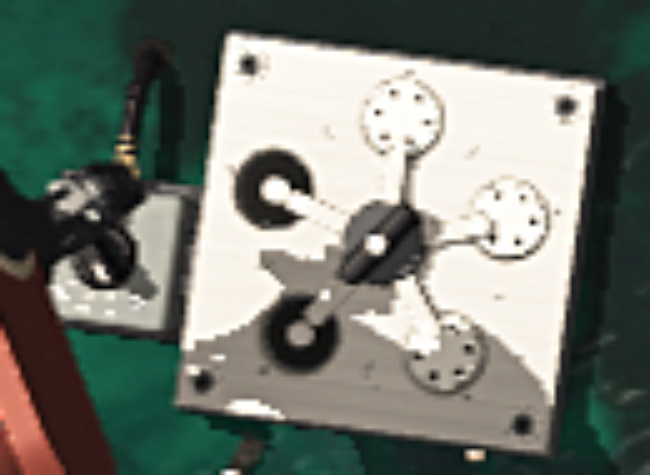

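The collar bar lies at -43.1° against -42.8° expected, so it is locked with its arms over the caps. Now the knob.

>>> {"op": "play_rows", "data": {
  "plan": [
    [30,0,0,0,-1],
    [60,0,0,0,-1],
    [77,0,0,0,-1],
    [77,0,0,0,1],
    [77,0,0,0,1],
    [77,0,0,0,1],
    [77,0,0,0,1],
    [77,0,0,0,1]
  ]
}}

```text
time: 43.35
tool_pos: [0.5191, 0.3525, 0.0652]
tool_rot: [0.219, 0.673, 0.22, -0.672]
contact_force: [-2.1, 1.6, 5.4]
gripper_width: 0.145
```

```bash
python3 -c "
from h import *
mv([.518,.3505,.0625],-.939,1); s=manip.state(); print(s['contact_force'],s['gripper_width'],s['ft_torque'])"
```

```text
tcp [0.5191 0.3525 0.0652] yaw -0.939 j [0.48 1.42] -> rows [2.6 1.  2.1] turn -0.0 xaxis [ 0.001  0.002 -1.   ]
[-2.06254503  1.64904396  5.44948817] 0.14541503631339878 [ 0.2382535   0.43902311 -0.09644849]
```

>>> {"op": "play_rows", "data": {
  "plan": [
    [0,0,0,0.17,1],
    [0,0,0,0.34,1],
    [0,0,0,0.51,1],
    [0,0,0,0.68,1],
    [0,0,0,0.85,1],
    [0,0,0,1.02,1],
    [0,0,0,1.02,1],
    [0,0,0,1.02,1]
  ]
}}

```text
time: 44.35
tool_pos: [0.5194, 0.3496, 0.0651]
tool_rot: [-0.135, 0.694, -0.138, -0.693]
contact_force: [-2.1, -8.0, 8.6]
gripper_width: 0.146
```

```bash
python3 -c "
from h import *
mv([.518,.3505,.0625],-1.939,1); s=manip.state(); print(s['contact_force'],s['gripper_width'],s['ft_torque'])"
```

```text
tcp [0.5194 0.3496 0.0651] yaw -1.958 j [0.48 2.44] -> rows [ 2.6 -0.3  1.7] turn -0.019 xaxis [ 0.001 -0.005 -1.   ]
[-2.12509923 -8.01582261  8.55675996] 0.14605922002040084 [-1.3001516   0.44638391  0.11543396]
```

Turned by 1.02 rad. Now release, rise and back away for a last check.

>>> {"op": "play_rows", "data": {
  "plan": [
    [0,0,0,0,-1],
    [0,0,0,0,-1],
    [0,0,0,0,-1],
    [0,0,0,0,-1],
    [-40,0,0,0,-1],
    [-90,0,0,0,-1],
    [-120,0,0,0,-1],
    [-120,0,0,0,-1]
  ]
}}

```text
time: 45.35
tool_pos: [0.5205, 0.3527, 0.1876]
tool_rot: [-0.138, 0.696, -0.135, -0.692]
contact_force: [-0.2, -0.2, -0.1]
gripper_width: 0.997
```

```bash
python3 -c "
from h import *
mv([.37,-.05,.19])"
```

```text
tcp [0.5205 0.3527 0.1876] yaw -1.959 j [0.48 2.44] -> rows [ -4.6 429.7 -13. ] turn 0 xaxis [ 0.006  0.003 -1.   ]
```

>>> {"op": "play_rows", "data": {
  "plan": [
    [0,55,-2,0,-1],
    [0,110,-4,0,-1],
    [0,165,-6,0,-1],
    [0,220,-8,0,-1],
    [0,275,-10,0,-1],
    [0,330,-12,0,-1],
    [0,385,-13,0,-1],
    [0,430,-13,0,-1]
  ]
}}

```text
time: 46.35
tool_pos: [0.3664, -0.0525, 0.1818]
tool_rot: [0.137, -0.693, 0.136, 0.695]
contact_force: [-0.1, 0.6, 0.4]
gripper_width: 0.998
```

>>> {"op": "play_rows", "data": {
  "plan": [
    [0,0,0,0,-1],
    [0,0,0,0,-1]
  ]
}}

```text
time: 46.6
tool_pos: [0.3676, -0.0509, 0.1825]
tool_rot: [0.137, -0.693, 0.136, 0.694]
contact_force: [0.3, -0.7, 0.1]
gripper_width: 0.998
```

```bash
python3 -c "
from h import *
f=look('f6.png',120,170,250,265,5); caps(f)
vv,uu=np.mgrid[195:245,120:160]
pts=np.array([depthpt(f,u,v) for u,v in zip(uu.ravel(),vv.ravel())])
q=pts[(pts[:,2]>.07)&(pts[:,2]<.09)]; print(len(q),cv2.minAreaRect(q[:,:2].astype(np.float32)*1000),'exp bar dir',np.degrees(.75-1-.118))
vv,uu=np.mgrid[210:228,186:206]
pts=np.array([depthpt(f,u,v) for u,v in zip(uu.ravel(),vv.ravel())])
q=pts[(pts[:,2]>.07)&(pts[:,2]<.085)]; print(len(q),cv2.minAreaRect(q[:,:2].astype(np.float32)*1000))"
```

```text
69 ((516.91845703125, 350.12176513671875), (14.55987548828125, 40.770694732666016), 70.02958679199219) exp bar dir -21.084846860814295
93 ((527.2468872070312, 177.62481689453125), (15.015047073364258, 59.3621826171875), 50.899837493896484)
```

View pics/f6.png

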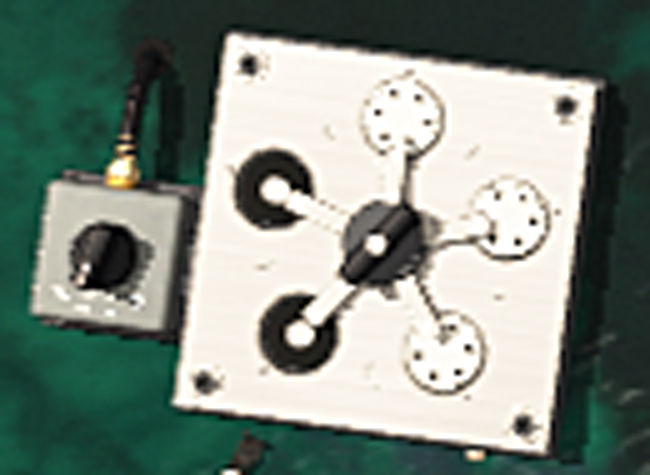

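Knob bar at -20.0° (two dots is -21.1°). The last collar rectangle reads -39.1°, a few degrees off the earlier -43.1°. I check it once more by principal axis.

```bash
python3 -c "
from h import *
A=[]
for i in range(3):
    f=grab('top')
    vv,uu=np.mgrid[208:230,184:208]
    pts=np.array([depthpt(f,u,v) for u,v in zip(uu.ravel(),vv.ravel())])
    q=pts[(pts[:,2]>.066)&(pts[:,2]<.088)][:,:2]; w,V=np.linalg.eigh(np.cov(q.T)); A.append(np.degrees(np.arctan(V[1,1]/V[0,1])))
print(A)
"
```

```text
[np.float64(-42.29881123104745), np.float64(-42.10233509107751), np.float64(-42.68673934496585)]
```

The principal axis gives -42.4°, so the collar is at its locked stop (about 0.62 rad). I hand the job in.

```bash
python3 -c "
from plant import manip
print(manip.job_done())"
```

```text
the job is handed in; nothing more can be done
None
```

The job is done and handed in at about 47 s; the hand-in reports no verdict. I turned the selector from three dots to off and swung the collar open. The three grey caps on the board went into nests 0, 4 and 3 and were pressed flush. Then I turned the collar back to its locked stop and set the selector to two dots.

**Last checks:**
- **Caps:** the press ended with the fingertips at 38.1–38.2 mm, level with the plate's 38 mm top. In the picture all three sit centred, with no caps left on the board.
- **Collar:** the principal axis gave about -42.4° against the -42.8° expected when locked. One coarse rectangle fit gave -39.1° and disagreed; I put that down to pixel noise, since three repeats gave -42.1° to -42.7°.
- **Selector:** the knob bar measured -20.0° against -21.1° for two dots.
- **Oil bottle and screw jar:** I never went near them, but I did not measure them again at the end.

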